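Fit the stud-mounted cover plate on an open bench instrument

ROBOT

A 6-joint arm with a two-finger parallel gripper is mounted at the origin on the work surface. World frame = base frame: x ahead of the robot, y to its left, z up, the work surface at z = 0. Lengths are in m, angles in rad, forces in N, time in s.
With the tool pointing down it reaches from about 0.275 to 0.725 m from the base axis. Payload 5.6 kg.
Tool frame: the origin (TCP) lies midway between the tips of the shut fingers; the grasp point (between the pads) lies 19 mm behind it; z points along the fingers, y is the line along which they close (so a half turn about z gives the same grasp; the last joint's range is limited). The gripper opens to 85 mm and grips with 20 to 120 N. Pads are 22 mm wide; open, the fingers measure 114 mm over their backs; the gripper's body (76 mm by 85 mm) begins 54 mm behind the grasp point. The pads swing forward as they close: fully open they stand 13 mm farther back than shut.
Start: joints at [1.525, 0.255, 0.108, 0, -1.424, -0.285], TCP at [0.179, 0.52, 0.231] pointing down, gripper open.
Joint ranges: [-2.95, 2.95], [-1.21, 1.97], [-1.09, 1.5], [-2.87, 1.71], [-2.94, -0.07], [-3.05, 3.05]. Speed limits (rad/s): [2.57, 2.57, 3.14, 3.14, 3.14, 3.14].

INTERFACE

Orientations are given as a unit quaternion [x, y, z, w].
In Python, from workcell import ctrl, imaging gives the robot as it stands.
- The arm moves only by the tool jog_arm, never from a script. Its argument "plan" is one flat list of numbers, 5 for each row, row after row: the shift along the world's x, y, z as a fraction of full scale, then the turn about the world's z as a fraction of full scale, then the closure, from -1 (fully open) to 1 (shut). In form: [x, y, z, yaw, jaw, x, y, z, yaw, jaw, ...]. A call has exactly 10 rows; each row shifts and turns the commanded pose from where the row before left it; what a row does not reach is not made up. Full scale, the value 1, is 0.025 m for a shift and 5 degrees for a turn. A row lasts 1/10 s, in which the tool goes at most 50 mm and 8.59 degrees, less where a joint would pass 70% of its speed; a pose out of reach is approached as far as the arm can. A call with a number of a shift or a turn outside -1 to 1 is refused whole. A call with a gripper value outside its range is refused whole. The fingers move at their own pace and stop on an object; the grip force is fixed at half the most. Time passes only in rows, so rows that do not move let the fingers close, or fill a call up. It gives the time, the measured TCP pose, the force, the opening and the grip force at its end, in the units of the state.
- ctrl.get_obs(): the state, without advancing time (a new reading comes with each control period).
- imaging.read_camera(name): name is "side" or "top"; returns a dict with "frame" (384x512x3 uint8, red, green, blue), "depth" (384x512 float32, m along the optical axis (not along the pixel's ray), 0 where there is no reading), "camera_matrix" (3x3 intrinsics, pixels), "D" ([k1, k2, p1, p2, k3] as OpenCV has them; the pictures are not rectified), "world_to_cam" (4x4, takes a point from world to camera coordinates). Camera axes: x right, y up, looking along -z (the intrinsics and any distortion apply to the point x, -y, -z); pixel columns grow to the right and rows downward; lengths in m; the calibration is good to about 2 mm. A picture is of the moment at which its call begins.
- ctrl.hand_in(): hands the job in; it is judged then, once.
The state is a dict: "time": time; "joints": joint angles; "qvel": joint speeds; "joint_efforts": joint torques, N m; "tool_pos": TCP position; "orientation": TCP orientation; "force": force on the tool from outside, world axes, zero at the start; "wrist_torque": the same for the moment, N m; "gripper_width": opening from 0.0 (shut) to 1.0 (fully open); "finger_force": force on a finger pad.
Only numpy, scipy, OpenCV 4.12 (cv2) and the standard library are available. Lean on these libraries where they do the work, as an engineer would, in place of code of your own. Each camera call takes 0.05 s, during which the arm holds its last target. There are 200 camera calls.

TASK

Fit the loose aluminium cover plate onto the open instrument case: rest it lightly on the two brass studs and slide it about until both holes drop over them and it lies flush on the case top. Then push the red-tabbed latch fully home over the cover's edge and let go of everything. Be gentle - never press the cover against the case or its studs with more than 30 N - and leave the jar, screwdriver and phone where they are.

Things in the scene. Friction and masses are not known exactly. Their poses are not given: they have to be found in the camera images.
- case: Low grey instrument case, 180 (its x) x 190 (its y) x 45 mm high, fixed on the 3 mm thick blue mat. Origin: centre of its underside, z up. Its flat top, 45 mm above the origin, has a central opening 110 (x) x 56 (y) mm in which two brass studs stand. A sliding latch with a red tab sits on the top's +y side.
- case_top (a point): Centre of the case top, in the opening. Two upright 6 mm brass studs, 80 mm apart along the case's x, stand on a bar here, tips (1 mm chamfer) 11 mm above the case top. Bar clamped in slots: the studs' midpoint is off this point by up to 9 mm in the case's x and up to 9 mm in y, differing each time, not measured, not shifting when pushed; stud line parallel to the case's x.
- stud_height (a point): Point 11 mm above case_top, at the studs' tip height but not at their true x, y. The bar is on soft mounts: both studs sink together when pressed, from about 2 N on, then 0.8 N per mm, at most 8 mm (8 N), then hard. Once both holes slide over the pressed studs these pop up into them: the upward push vanishes and the hole edges catch on the studs.
- cover: Loose aluminium plate 136 (its x) x 88 (its y) x 4 mm, 0.18 to 0.28 kg, flat on the mat. Origin: centre of its underside, z up. Two 8.5 mm through holes on its x axis, 40 mm either side of centre. Black block handle on the middle of its top, 46 (x) x 20 (y) x 30 mm high, its top 34 mm above the origin. Fits either way round; fitted, it lies on the case top and clears the open latch.
- latch_tab (a point): Middle of the top of the latch's red tab, 84 mm above the case's origin, 82 mm to the case's +y from its centre when open. Tab: 24 (case x) x 12 (y) x 28 mm high, on a black tongue 30 x 34 x 5 mm whose underside is 6 mm above the case top and whose front edge is 22 mm ahead (case -y) of this point. Closing slides it to the case's -y.
- latch (a joint): Travel of the latch in m: 0 open, 0.030 fully closed (end stop), growing as it slides to the case's -y, over the fitted cover's edge. It needs about 2 N and stays where it is left.
- flux_jar: Bystander: small jar, 44 mm diameter, 45 mm high. Origin at the centre of its underside.
- screwdriver: Bystander: blue-handled screwdriver lying on the mat, about 150 mm long along its x. Origin near the middle of its length.
- phone: Bystander: black phone lying flat, 145 (its x) x 70 x 8 mm. Origin at the centre of its underside.
Things that resemble listed ones, but are neither listed nor needed, are in the scene too. Several things look just like the cover: the one meant starts nearest to the robot's base.

How it is judged:
On the way, in this order (a step that is already met when the one before it is completed fails the run):
1. the cover is lifted clear of the mat (height (world z) of cover above 0.03 m), for 0.1 s.
2. the cover has dropped over both studs and lies flush on the case top, the latch still open (z of cover in the frame of case between 0.042 and 0.047 m and angle between the x axis of cover and the x axis of case, either way round below 0.08 rad and angle between cover's own z axis and vertical below 0.03 rad and x of cover in the frame of case between -0.012 and 0.012 m and y of cover in the frame of case between -0.012 and 0.012 m and value of joint latch below 0.012 m), for 0.2 s.
At the end, for the whole second after the job is handed in: Cover at rest, over both studs and flush on the case top (within 2 mm, tilt under 0.03 rad), its x along the case's within 0.08 rad either way round, centres within 12 mm in x and y; latch closed at least 26 of 30 mm; fingers touch neither cover nor case (z of cover in the frame of case between 0.042 and 0.047 m and angle between the x axis of cover and the x axis of case, either way round below 0.08 rad and angle between cover's own z axis and vertical below 0.03 rad and x of cover in the frame of case between -0.012 and 0.012 m and y of cover in the frame of case between -0.012 and 0.012 m and value of joint latch above 0.026 m and linear speed of cover below 0.01 m/s and contact force between each of cover, case and the fingers below 0.1 N).
It fails at once if the cover is pressed or knocked against the case, studs or latch with more than 30 N (contact force between cover and case above 30 N).
It fails at once if the flux_jar is moved by more than 25 mm (distance of flux_jar from where it was at the start of the episode above 0.025 m).
It fails at once if the screwdriver is moved by more than 25 mm (distance of screwdriver from where it was at the start of the episode above 0.025 m).
It fails at once if the phone is moved by more than 25 mm (distance of phone from where it was at the start of the episode above 0.025 m).
It also fails if it takes over 70 s, if anything falls off the work surface, if the arm or the gripper's body presses on something with over 40 N, if the wrist force passes 120 N, or if a joint passes its speed limit or range.

## Working session

There is one attempt and no reset: what is moved stays moved. The work goes in short steps, Python scripts to look and compute and a tool call to move; the robot and the scene stay as the last step left them, time stands still between calls to the robot, and variables do not carry over. Pictures are saved under pics/ and viewed, at most 10 in all, crops included, and the job is handed in when it is done.

Besides the shell and the picture viewer there is one more tool, called after ">>>" by a JSON object that holds its "method" and its "body", one argument or row to a line. jog_arm: Moves the arm, as the interface text tells. Shift numbers are shares of 0.025 m and turn numbers shares of 5 degrees, none past 1 either way. Its arguments: {"type":"object","properties":{"plan":{"type":"array","items":{"type":"number","minimum":-1,"maximum":1}}},"required":["plan"]}

```bash
mkdir -p pics; cat > h.py <<'E'
import numpy as np, cv2
from workcell import ctrl, imaging
def snap(n):
    d=imaging.read_camera(n); return d
def pts(d):
    """world xyz for every pixel"""
    K=np.array(d["camera_matrix"],float); D=np.array(d["D"],float); z=d["depth"]
    h,w=z.shape; u,v=np.meshgrid(np.arange(w),np.arange(h))
    n=cv2.undistortPoints(np.stack([u,v],-1).reshape(-1,1,2).astype(float),K,D).reshape(h,w,2)
    c=np.stack([n[...,0]*z,-n[...,1]*z,-z,np.ones_like(z)],-1)
    W=c@np.linalg.inv(np.array(d["world_to_cam"])).T
    return W[...,:3]
E
python3 - <<'E'
from h import *
o=ctrl.get_obs(); print(o)
for n in("top","side"):
    d=snap(n); cv2.imwrite(f"pics/{n}0.png",cv2.resize(d["frame"][...,::-1],(800,600),interpolation=cv2.INTER_CUBIC)); np.save(f"{n}0.npy",pts(d)); np.save(f"{n}0f.npy",d["frame"])
    print(n,d["world_to_cam"],d["camera_matrix"])
E
```

```text
{'time': 0.0, 'joints': array([ 1.52462583e+00,  2.55761449e-01,  1.06956598e-01, -4.98661808e-04,
       -1.42392267e+00, -2.84626951e-01]), 'qvel': array([ 0.00016785, -0.00092389, -0.00222149,  0.00062261, -0.00054865,
        0.00114367]), 'joint_efforts': array([-1.40386428e-04, -3.86629164e+01,  2.37942821e+01,  5.36536619e+00,
       -5.96074766e-03, -2.14323279e-07]), 'tool_pos': array([0.17839812, 0.5197079 , 0.23036557]), 'orientation': array([ 9.86346248e-01, -1.64681771e-01, -1.30006346e-04,  9.88076705e-04]), 'force': array([-0.63916111, -0.63060006, -0.35977492]), 'wrist_torque': array([-0.00326053,  0.02743291,  0.00502417]), 'finger_force': 0.0, 'gripper_width': 1.0007693877718091}
top [[-0.02683344 -0.99946675 -0.01860595 -0.1163053 ]
 [ 0.98135927 -0.02988142  0.18984491 -0.55918474]
 [-0.19029964 -0.01316493  0.98163778 -1.12642978]
 [ 0.          0.          0.          1.        ]] [[354.87894029   0.         255.32182343]
 [  0.         354.87894029 192.89593274]
 [  0.           0.           1.        ]]
side [[-8.64447408e-01 -5.02722656e-01 -7.81192045e-04  3.96166579e-01]
 [ 3.69153954e-01 -6.35825120e-01  6.77828721e-01 -3.52302822e-01]
 [-3.41256556e-01  5.85658901e-01  7.35219433e-01 -7.85169178e-01]
 [ 0.00000000e+00  0.00000000e+00  0.00000000e+00  1.00000000e+00]] [[384.38153822   0.         255.41217126]
 [  0.         384.38153822 193.11973307]
 [  0.           0.           1.        ]]
```

View pics/top0.png

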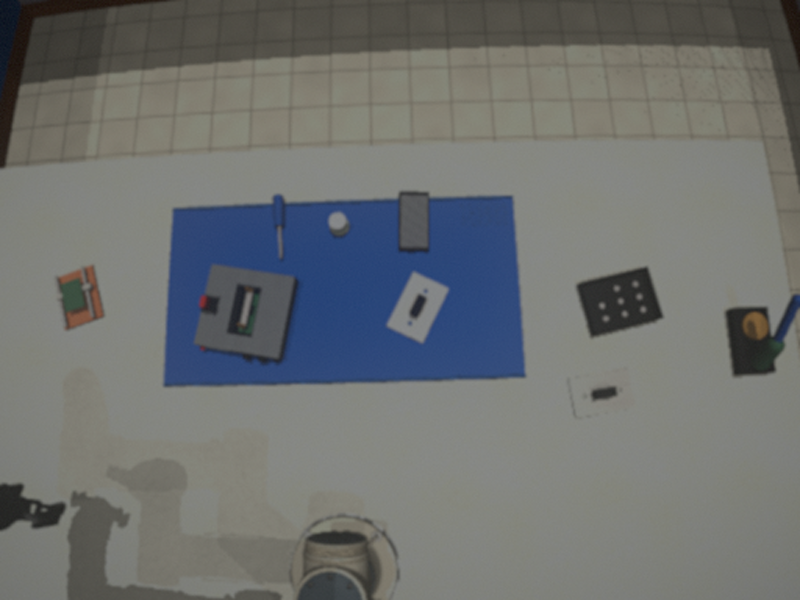

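View pics/side0.png

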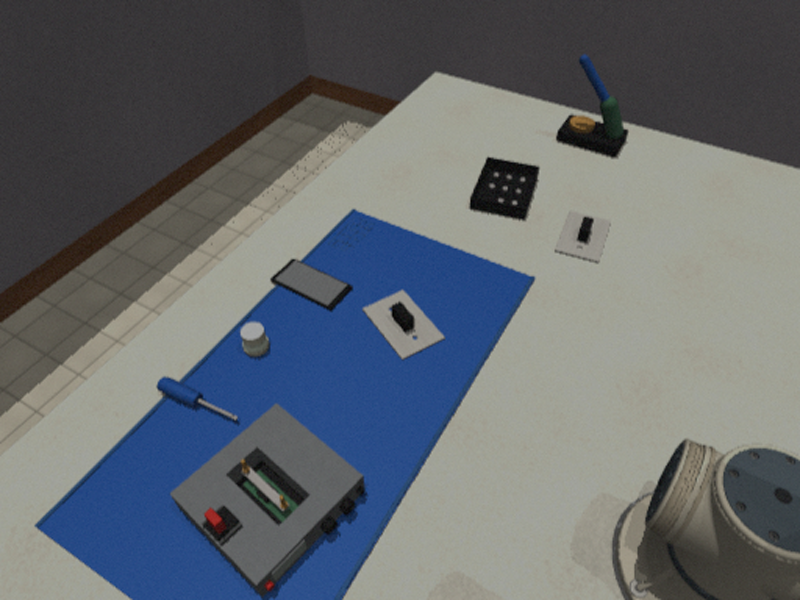

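The top view shows the case at about (245,312), with its latch to the left (world +y). A plate lies on the mat at (418,307) and a lookalike off the mat at (603,393). The side view shows the studs at about (243,467) and (284,503). Next I measure them.

```bash
python3 - <<'E'
from h import *
s=0.64
W=np.load("top0.npy");F=np.load("top0f.npy").astype(int)
S=np.load("side0.npy");G=np.load("side0f.npy").astype(int)
def rect(P,n):
    (c,sz,a)=cv2.minAreaRect((P[:,:2]*1000).astype(np.float32)); print(n,len(P),np.round(c,1),np.round(sz,1),round(a,2),"z",np.percentile(P[:,2],[5,50,95]).round(4))
def bx(W,F,u,v,r):
    u,v,r=int(u*s),int(v*s),int(r*s); sl=np.s_[v-r:v+r,u-r:u+r]; return W[sl].reshape(-1,3),F[sl].reshape(-1,3)
for nm,WW,FF,lst in (("top",W,F,[(418,307,45),(603,393,45)]),("side",S,G,[(404,322,50),(583,236,40)])):
    for u,v,r in lst:
        P,C=bx(WW,FF,u,v,r)
        bright=(C.min(1)>90)&(P[:,2]<.02)
        if u in(603,583): bright&=P[:,2]>.0025
        rect(P[bright],nm+" plate")
        h=(P[:,2]>.028)&(P[:,2]<.05); rect(P[h],nm+" handle")
for nm,WW,FF,(u,v,r) in(("top",W,F,(245,312,75)),("side",S,G,(268,500,115))):
    P,C=bx(WW,FF,u,v,r)
    t=(abs(P[:,2]-.048)<.006); 
    rect(P[t],nm+" casetop")
    red=(C[:,0]>2*C[:,1])&(C[:,0]>60)&(P[:,2]>.06); rect(P[red],nm+" tab")
    print("tab mean",P[red].mean(0).round(4), P[red&(P[:,2]>.08)].mean(0).round(4))
    br=(C[:,0]>1.35*C[:,2])&(C[:,0]<2*C[:,1])&(P[:,2]>.04)&(P[:,2]<.075); print(nm,"brass",np.c_[P[br].round(4),C[br]])
E
```

```text
top plate 899 [ 553.1 -171.9] [ 89.3 137.8] 61.58 z [0.003  0.0069 0.0106]
top handle 83 [ 553.3 -172.1] [19.7 45.9] 63.33 z [0.0331 0.0364 0.04  ]
top plate 879 [ 353.6 -565.6] [194.5 185.8] 87.89 z [0.0026 0.0044 0.0079]
top handle 86 [ 351.4 -565.2] [20.3 48. ] 6.55 z [0.0291 0.0338 0.0375]
side plate 994 [ 553.5 -173.4] [ 92.5 141.9] 63.0 z [0.002  0.0046 0.0069]
side handle 105 [ 550.8 -170.6] [22.  45.5] 61.91 z [0.0302 0.0343 0.0369]
side plate 248 [ 349.8 -566.1] [216.8 123.7] 79.66 z [0.0026 0.0034 0.0052]
side handle 63 [ 349.6 -565.2] [19.5 46.7] 7.43 z [0.0291 0.0317 0.034 ]
top casetop 2259 [549.2 204.1] [191.  183.1] 79.13 z [0.044  0.0476 0.0514]
top tab 21 [562.1 281.4] [10.1 18.7] 79.18 z [0.075  0.0866 0.0895]
tab mean [0.562  0.2819 0.0856] [0.5628 0.2814 0.0868]
top brass [[5.958e-01 1.989e-01 5.540e-02 6.500e+01 5.500e+01 4.700e+01]
 [5.955e-01 1.952e-01 5.620e-02 6.900e+01 5.800e+01 4.900e+01]
 [5.955e-01 1.964e-01 4.020e-02 6.800e+01 5.800e+01 4.900e+01]
 [5.954e-01 1.929e-01 4.000e-02 7.000e+01 5.800e+01 4.900e+01]
 [5.176e-01 2.140e-01 5.510e-02 7.000e+01 5.9
[... 2870 characters left out ...]
0e+01]
 [5.694e-01 2.887e-01 5.520e-02 3.100e+01 1.900e+01 2.000e+01]
 [5.505e-01 2.775e-01 5.490e-02 3.100e+01 2.800e+01 2.200e+01]
 [5.662e-01 2.892e-01 5.540e-02 3.300e+01 2.500e+01 2.100e+01]
 [5.629e-01 2.898e-01 5.590e-02 3.900e+01 2.300e+01 2.300e+01]
 [5.507e-01 2.846e-01 5.980e-02 3.100e+01 1.700e+01 1.300e+01]
 [5.519e-01 2.868e-01 5.800e-02 2.700e+01 1.400e+01 1.100e+01]
 [5.504e-01 2.840e-01 5.380e-02 1.700e+01 1.700e+01 1.100e+01]
 [5.602e-01 2.929e-01 5.580e-02 2.200e+01 2.100e+01 1.600e+01]
 [5.568e-01 2.908e-01 5.560e-02 3.800e+01 2.400e+01 2.200e+01]
 [5.521e-01 2.894e-01 5.840e-02 3.300e+01 2.700e+01 2.400e+01]
 [5.514e-01 2.879e-01 5.610e-02 1.900e+01 1.000e+01 1.300e+01]]
```

>>> {"method": "jog_arm", "body": {
  "plan": [0.54,-0.99,-0.11,-0.06,-1,0.54,-0.99,-0.11,-0.06,-1,0.54,-0.99,-0.11,-0.06,-1,0.54,-0.99,-0.11,-0.06,-1,0.54,-0.99,-0.11,-0.06,-1,0.54,-0.99,-0.11,-0.06,-1,0.54,-0.99,-0.11,-0.06,-1,0.54,-0.99,-0.11,-0.06,-1,0.54,-0.99,-0.11,-0.06,-1,0.54,-0.99,-0.11,-0.06,-1]
}}

```text
time: 1.1
tool_pos: [0.3138, 0.2714, 0.2034]
orientation: [0.982, -0.19, -0.0, 0.0]
force: [0.2, 0.1, 0.5]
gripper_width: 1.0
finger_force: 0.0
```

>>> {"method": "jog_arm", "body": {
  "plan": [0.54,-0.99,-0.11,-0.06,-1,0.54,-0.99,-0.11,-0.06,-1,0.54,-0.99,-0.11,-0.06,-1,0.54,-0.99,-0.11,-0.06,-1,0.54,-0.99,-0.11,-0.06,-1,0.54,-0.99,-0.11,-0.06,-1,0.54,-0.99,-0.11,-0.06,-1,0.54,-0.99,-0.11,-0.06,-1,0.54,-0.99,-0.11,-0.06,-1,0.54,-0.99,-0.11,-0.06,-1]
}}

```text
time: 2.1
tool_pos: [0.4487, 0.024, 0.1759]
orientation: [0.976, -0.216, -0.0, 0.0]
force: [0.5, 0.2, 0.1]
gripper_width: 1.002
finger_force: 0.0
```

>>> {"method": "jog_arm", "body": {
  "plan": [0.52,-0.98,-0.4,-0.066,-1,0.52,-0.98,-0.4,-0.066,-1,0.52,-0.98,-0.4,-0.066,-1,0.52,-0.98,-0.4,-0.066,-1,0.52,-0.98,-0.4,-0.066,-1,0.52,-0.98,-0.4,-0.066,-1,0.52,-0.98,-0.4,-0.066,-1,0.52,-0.98,-0.4,-0.066,-1,0,0,0,0,-1,0,0,0,0,-1]
}}

```text
time: 3.1
tool_pos: [0.5521, -0.1712, 0.0953]
orientation: [0.971, -0.239, -0.001, 0.0]
force: [-0.1, -0.0, -0.6]
gripper_width: 1.001
finger_force: 0.0
```

>>> {"method": "jog_arm", "body": {
  "plan": [0,0,-0.8,0,-1,0,0,-0.8,0,-1,0,0,-0.8,0,-1,0,0,-0.6,0,-1,0,0,-0.3,0,-1,0,0,0,0,-1,0,0,0,0,1,0,0,0,0,1,0,0,0,0,1,0,0,0,0,1]
}}

```text
time: 4.1
tool_pos: [0.5529, -0.1708, 0.0143]
orientation: [0.971, -0.238, 0.0, -0.0]
force: [0.2, 0.6, -0.7]
gripper_width: 0.331
finger_force: 0.0
```

>>> {"method": "jog_arm", "body": {
  "plan": [0,0,0,0,1,0,0,0,0,1,0,0,0,0,1,0,0,0,0,1,0,0,0,0,1,0,0,0,0,1,0,0,0.1,0,1,0,0,0.3,0,1,0,0,0.4,0,1,0,0,0,0,1]
}}

```text
time: 5.1
tool_pos: [0.5538, -0.171, 0.0355]
orientation: [0.971, -0.238, 0.002, -0.0]
force: [0.5, -0.1, -2.4]
gripper_width: 0.216
finger_force: 60.3
```

>>> {"method": "jog_arm", "body": {
  "plan": [0,0,0.6,0,1,0,0,0.95,0,1,0,0.5,0.95,0,1,0,0.8,0.95,0,1,0,0.9,0.4,0.3,1,0,0.9,0,0.3,1,0,0.9,0,0.3,1,0,0.9,0,0.3,1,0,0.9,0,0.3,1,0,0.9,0,0.3,1]
}}

```text
time: 6.1
tool_pos: [0.5523, -0.0023, 0.13]
orientation: [0.987, -0.161, -0.0, -0.0]
force: [-0.0, -0.2, -3.0]
gripper_width: 0.222
finger_force: 60.2
```

>>> {"method": "jog_arm", "body": {
  "plan": [0,0.95,0,0.2,1,0,0.95,0,0.2,1,0,0.95,0,0.2,1,0,0.95,0,0.2,1,0,0.95,0,0.2,1,0,0.95,0,0.2,1,0,0.9,0,0.2,1,0,0.8,0,0.16,1,0,0.6,0,0,1,0,0.3,0,0,1]
}}

```text
time: 7.1
tool_pos: [0.5524, 0.2053, 0.1298]
orientation: [0.996, -0.094, -0.0, -0.0]
force: [0.1, 0.1, -2.7]
gripper_width: 0.222
finger_force: 60.2
```

```bash
python3 - <<'E'
from h import *
for i in range(2): d=snap("side"); 
t=snap("top")
o=ctrl.get_obs(); print(o["time"],o["tool_pos"],o["orientation"],o["force"])
for n,q in(("side",d),("top",t)):
    P=pts(q); F=q["frame"]; np.save(n+"1.npy",P); np.save(n+"1f.npy",F)
    c=o["tool_pos"]; near=np.hypot(P[...,0]-c[0],P[...,1]-c[1])<.09
    m=near&(P[...,2]>.1)&(P[...,2]<.132)&(F.min(2)>70)
    r=cv2.minAreaRect((P[m][:,:2]*1000).astype(np.float32)); print(n,m.sum(),r,np.percentile(P[m][:,2],[5,50,95]))
cv2.imwrite("pics/s1.png",cv2.resize(d["frame"][200:384,50:300,::-1],(750,552),interpolation=cv2.INTER_CUBIC))
E
```

```text
7.25 [0.55250798 0.20404622 0.12990329] [ 9.95572558e-01 -9.39959465e-02 -1.44802843e-04  1.53746243e-04] [-0.22498383  0.18744352 -2.98927748]
side 399 ((533.8853759765625, 210.76068115234375), (117.54226684570312, 79.62364196777344), 59.25957489013672) [0.1181413  0.11997454 0.12171484]
top 406 ((551.6412353515625, 202.6373748779297), (89.01333618164062, 134.54684448242188), 79.40564727783203) [0.11812441 0.12174865 0.12553726]
```

View pics/s1.png

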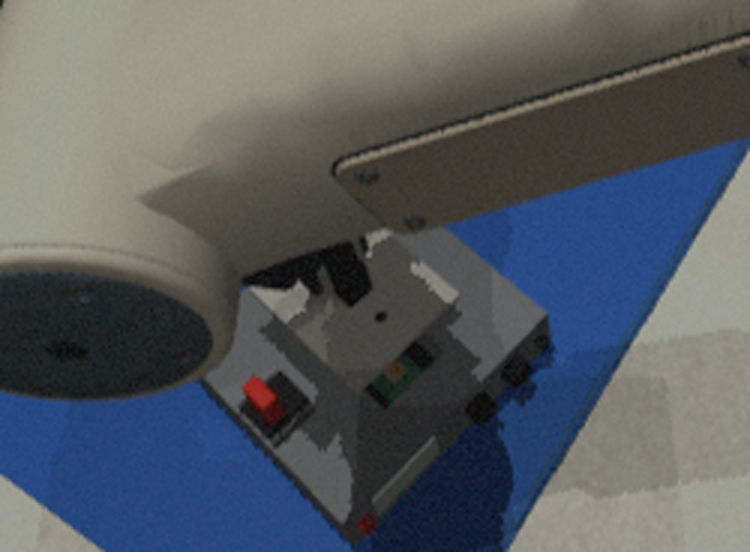

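The crop shows the cover held level above the case. Its near hole is at crop (381,317), and the near stud shows at (398,370). I'll measure the hole offset against the stud.

```bash
python3 - <<'E'
from h import *
P=np.load("side1.npy");F=np.load("side1f.npy").astype(float).sum(2)
y,x=306,177; sl=np.s_[y-5:y+6,x-6:x+7]
print(F[sl].astype(int)); print((P[sl][...,2]*1000).astype(int))
a=F[sl]; bg=np.median(a); w=np.clip(bg-12-a,0,None); v,u=np.mgrid[y-5:y+6,x-6:x+7]
r=np.hypot(v-y,u-x)<5; w*=r
uc,vc=(w*u).sum()/w.sum(),(w*v).sum()/w.sum(); print(uc,vc)
# plate plane xy as smooth function of pixel
m=abs(P[sl][...,2]-.120)<.006
A=np.c_[u[m]-uc,v[m]-vc,np.ones(m.sum())]
print(np.linalg.lstsq(A,P[sl][m],rcond=None)[0][2])
E
```

```text
[[197 211 200 216 217 205 204 200 198 196 193 199 208]
 [212 196 200 198 202 215 215 205 201 199 207 201 199]
 [208 211 210 204 196 188 178 184 194 208 207 201 194]
 [210 209 205 199 148  86  73 125 189 213 206 204 197]
 [212 214 213 197  87  34  54  90 188 204 211 207 199]
 [213 217 211 192  96  60  80 138 204 200 208 211 199]
 [211 210 208 206 175 148 167 194 208 215 217 215 213]
 [200 197 206 216 212 212 210 206 204 208 208 195 216]
 [201 206 217 210 210 206 206 203 205 206 203 214 204]
 [204 204 215 214 211 210 214 203 208 218 202 207 213]
 [206 204 200 208 205 211 210 204 209 212 215 213 205]]
[[120 121 118 119 118 122 120 118 119 121 120 119 117]
 [119 120 121 118 120 119 120 121 120 120 121 120 121]
 [121 120 119 120 119 119 119 118 121 119 121 120 120]
 [120 118 118 119 120 115   6 118 118 119 120 121 120]
 [119 120 118 120   5   4   5   5 120 119 118 118 122]
 [118 121 119 120   8   6   5   8 121 121 120 122 122]
 [120 119 122 118 119   7   5 123 118 120 123 119 117]
 [119 118 122 120 119 120 119 119 120 120 119 118 120]
 [120 119 121 117 120 118 119 122 121 119 121 120 121]
 [121 120 120 121 120 119 119 117 119 122 121 120 121]
 [120 118 121 120 117 119 116 118 117 119 121 120 120]]
176.46758922068463 305.12745812090316
[0.51162819 0.2131558  0.1201015 ]
```

>>> {"method": "jog_arm", "body": {
  "plan": [0.07,0,-0.4,0,1,0.07,0,-0.4,0,1,0,0,-0.4,0,1,0,0,-0.4,0,1,0,0,-0.3,0,1,0,0,-0.2,0,1,0,0,-0.1,0,1,0,0,0,0,1,0,0,0,0,1,0,0,0,0,1]
}}

```text
time: 8.25
tool_pos: [0.5564, 0.2044, 0.0755]
orientation: [0.996, -0.094, 0.0, -0.0]
force: [-0.4, -0.2, -2.8]
gripper_width: 0.219
finger_force: 60.2
```

```bash
cat > hole.py <<'E'
from h import *
d=snap("side"); o=ctrl.get_obs(); P=pts(d); F=d["frame"].astype(float).sum(2)
K=np.array(d["camera_matrix"]);Dc=np.array(d["D"]);w=np.array(d["world_to_cam"])
c=o["tool_pos"]+np.array([-.0393,.0075,-.009]); q=w[:3]@np.r_[c,1]
uv=cv2.projectPoints(np.array([[q[0],-q[1],-q[2]]]),np.zeros(3),np.zeros(3),K,Dc)[0].ravel(); x,y=map(int,np.round(uv))
sl=np.s_[y-8:y+9,x-8:x+9]; v,u=np.mgrid[y-8:y+9,x-8:x+9]; a=F[sl]
sm=cv2.GaussianBlur(a,(0,0),1.2); k=np.unravel_index(sm[3:-3,3:-3].argmin(),(11,11)); yy,xx=v[k[0]+3,0],u[0,k[1]+3]
print("t",o["time"],"tcp",o["tool_pos"].round(4),"f",o["force"].round(2),"pred",uv,"min",xx,yy)
r=np.hypot(v-yy,u-xx)<4.5; bg=np.median(a); wt=np.clip(bg*.93-a,0,None)*r
uc,vc=(wt*u).sum()/wt.sum(),(wt*v).sum()/wt.sum()
zz=P[sl][...,2]; m=abs(zz-np.median(zz))<.005
A=np.c_[u[m]-uc,v[m]-vc,np.ones(m.sum())]
print("hole",uc,vc,np.linalg.lstsq(A,P[sl][m],rcond=None)[0][2])
print(a[3:-3,2:-2].astype(int))
E
python3 hole.py
```

```text
t 8.3 tcp [0.5564 0.2044 0.0755] f [-0.14  0.21 -3.01] pred [178.72695068 315.47011245] min 174 310
hole 172.60551727916496 308.6839344172476 [0.53727862 0.20620446 0.06584334]
[[ 90 165 209 214 203 209 203 200 203 199 195 213 217]
 [176 202 201 213 201 209 192 207 203 193 200 200 211]
 [211 209 211 206 206 215 206 200 211 200 210 193 200]
 [205 211 214 206 206 214 206 208 204 207 210 202 216]
 [214 207 215 207 207 209 185 178 198 204 205 194 196]
 [214 204 209 209 189 172 116 103 135 206 198 201 204]
 [217 215 207 209 182 128 110  98 114 215 211 204 199]
 [210 221 219 211 202 180 142 149 165 215 213 218 216]
 [215 205 213 215 211 201 185 204 206 210 210 208 213]
 [207 213 210 221 206 208 208 210 206 203 205 213 224]
 [207 201 210 207 215 217 208 210 220 208 211 209 212]]
```

```bash
sed -i 's/^sm=.*/yy,xx=y,x+1/' hole.py; sed -i 's/^print(a\[.*/f=d["frame"][yy-4:yy+5,xx-5:xx+5]; print(np.hstack([f[...,0],f[...,2]]))/' hole.py; python3 hole.py
```

```text
t 8.35 tcp [0.5563 0.2043 0.0754] f [-0.13  0.24 -2.95] pred [178.768618  315.4781374] min 180 315
hole 179.60178138392791 315.83674714414275 [0.51536986 0.21128862 0.06574569]
[[71 71 72 71 69 72 73 66 68 71 66 66 67 68 65 68 67 62 63 66]
 [72 74 73 73 73 74 71 69 72 67 67 70 67 68 69 67 67 66 68 64]
 [74 69 69 75 74 72 71 70 69 69 69 63 63 70 66 63 65 63 63 65]
 [73 71 70 72 63 62 64 72 72 68 69 66 65 66 61 58 62 66 68 64]
 [70 72 70 61 35 32 51 67 68 69 65 66 68 58 37 36 50 62 64 65]
 [68 72 63 50 39 39 30 68 72 74 62 69 57 44 30 30 36 64 65 70]
 [75 71 69 63 54 61 59 75 72 71 71 69 65 58 36 40 57 70 68 65]
 [72 76 72 66 68 73 72 71 74 72 68 71 67 62 54 57 68 66 71 69]
 [73 71 71 74 73 75 71 70 72 70 68 66 67 69 68 72 64 65 66 65]]
```

>>> {"method": "jog_arm", "body": {
  "plan": [0.01,0.03,-0.08,0,1,0,0,-0.08,0,1,0,0,-0.04,0,1,0,0,-0.04,0,1,0,0,-0.04,0,1,0,0,-0.04,0,1,0,0,0,0,1,0,0,0,0,1,0,0,0,0,1,0,0,0,0,1]
}}

```text
time: 9.35
tool_pos: [0.5564, 0.2049, 0.0671]
orientation: [0.996, -0.094, 0.0, -0.0]
force: [0.4, -0.4, -2.4]
gripper_width: 0.217
finger_force: 60.2
```

>>> {"method": "jog_arm", "body": {
  "plan": [0,0,-0.04,0,1,0,0,-0.04,0,1,0,0,-0.04,0,1,0,0,0,0,1,0,0,0,0,1,0,0,0,0,1,0,0,0,0,1,0,0,0,0,1,0,0,0,0,1,0,0,0,0,1]
}}

```text
time: 10.35
tool_pos: [0.5563, 0.2049, 0.064]
orientation: [0.996, -0.094, -0.0, 0.0]
force: [-0.6, 0.0, -3.6]
gripper_width: 0.223
finger_force: 60.2
```

>>> {"method": "jog_arm", "body": {
  "plan": [0,0,-0.04,0,1,0,0,-0.04,0,1,0,0,-0.04,0,1,0,0,0,0,1,0,0,0,0,1,0,0,0,0,1,0,0,0,0,1,0,0,0,0,1,0,0,0,0,1,0,0,0,0,1]
}}

```text
time: 11.35
tool_pos: [0.5563, 0.2049, 0.061]
orientation: [0.996, -0.094, -0.0, 0.0]
force: [0.1, 0.9, -2.3]
gripper_width: 0.221
finger_force: 60.2
```

```bash
cat >> hole.py <<'E'
import sys
cv2.imwrite("pics/"+sys.argv[1],cv2.resize(d["frame"][250:384,90:270,::-1],(792,590),interpolation=cv2.INTER_CUBIC))
E
python3 hole.py s2.png
```

```text
t 11.4 tcp [0.5564 0.2049 0.0611] f [-0.04  0.19 -3.29] pred [179.57991607 318.77633965] min 181 319
hole 180.32059809949695 319.1148127445501 [0.51555251 0.21199998 0.05149355]
[[69 71 74 70 69 70 71 76 68 72 64 67 70 65 64 63 65 70 64 68]
 [74 69 75 70 68 68 67 69 71 70 67 64 69 62 59 62 63 64 65 65]
 [73 71 70 69 71 71 70 69 71 68 69 66 62 41 40 58 65 66 66 64]
 [74 71 69 67 72 60 51 73 70 72 71 68 56 30 33 35 50 68 65 66]
 [73 70 59 64 68 57 44 70 75 69 70 63 54 34 24 26 38 63 68 63]
 [72 71 62 58 58 53 58 72 72 72 66 68 58 40 30 31 50 67 66 67]
 [70 70 67 64 64 58 66 72 72 72 67 67 63 54 48 48 61 64 67 68]
 [73 74 73 75 73 72 67 69 68 74 69 68 67 71 70 67 62 63 66 68]
 [72 71 72 74 71 73 74 76 70 73 67 68 67 72 67 66 70 67 66 69]]
```

View pics/s2.png

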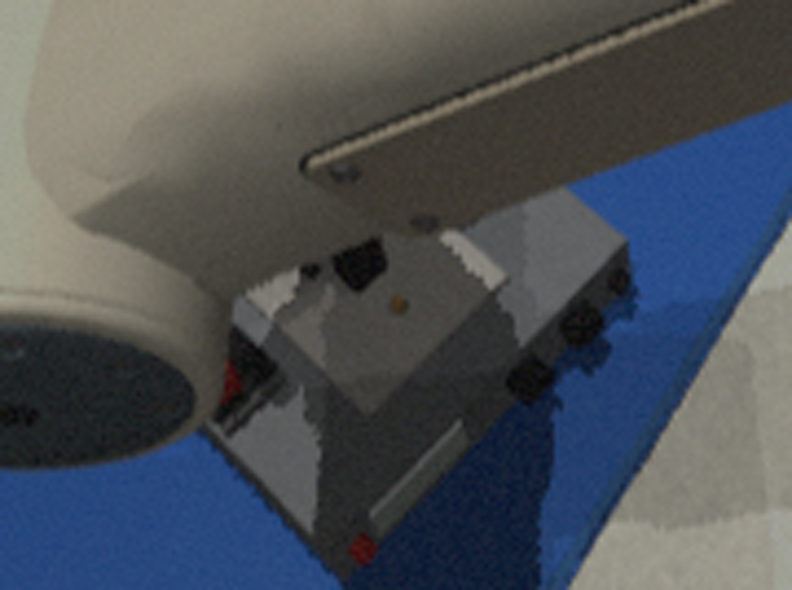

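The crop shows brass filling the near hole at (398,304), so that stud is in the hole. I continue down gently.

>>> {"method": "jog_arm", "body": {
  "plan": [0,0,-0.02,0,1,0,0,-0.02,0,1,0,0,-0.02,0,1,0,0,-0.02,0,1,0,0,0,0,1,0,0,0,0,1,0,0,0,0,1,0,0,0,0,1,0,0,0,0,1,0,0,0,0,1]
}}

```text
time: 12.4
tool_pos: [0.5564, 0.2049, 0.0594]
orientation: [0.996, -0.094, 0.0, -0.0]
force: [-4.5, -0.6, 5.8]
gripper_width: 0.219
finger_force: 61.1
```

>>> {"method": "jog_arm", "body": {
  "plan": [0,0,0.02,0,1,0,0,0,0,1,0,0,0,0,-1,0,0,0,0,-1,0,0,0,0,-1,0,0,0,0,-1,0,0,0,0,-1,0,0,0,0,-1,0,0,0.2,0,-1,0,0,0.3,0,-1]
}}

```text
time: 13.4
tool_pos: [0.5562, 0.2047, 0.0722]
orientation: [0.996, -0.094, -0.0, 0.0]
force: [-0.8, -0.5, 0.5]
gripper_width: 1.004
finger_force: 0.0
```

>>> {"method": "jog_arm", "body": {
  "plan": [0,0,0.6,0,-1,0,0,0.8,0,-1,0,0,0.8,0,-1,0,0,0.8,0,-1,0,0,0.8,0,1,0,0.6,0,0,1,0,0.8,0,0,1,0.2,0.8,0,0,1,0.2,0.8,0,0,1,0.2,0.8,0,0,1]
}}

```text
time: 14.4
tool_pos: [0.5708, 0.3018, 0.1659]
orientation: [0.996, -0.094, -0.001, 0.001]
force: [0.4, 0.1, -0.5]
gripper_width: 0.001
finger_force: 0.0
```

```bash
python3 - <<'E'
from h import *
o=ctrl.get_obs(); print(o["tool_pos"],o["force"],o["gripper_width"])
t=snap("top"); d=snap("side")
P=pts(t);F=t["frame"].astype(int)
for n,q in(("top",t),("side",d)):
    P=pts(q);F=q["frame"].astype(int)
    near=np.hypot(P[...,0]-.555,P[...,1]-.205)<.09
    m=near&(F.min(2)>85)&(abs(P[...,2]-.05)<.012)
    if m.sum()>20: print(n,"plate",m.sum(),cv2.minAreaRect((P[m][:,:2]*1000).astype(np.float32)),P[m][:,2].mean())
    A=np.c_[P[m][:,:2],np.ones(m.sum())]; print("tilt",np.linalg.lstsq(A,P[m][:,2],rcond=None)[0])
    r=(F[...,0]>2*F[...,1])&(F[...,0]>60)&(P[...,2]>.065)&(P[...,2]<.1); print("tab",r.sum(),P[r].mean(0))
cv2.imwrite("pics/s3.png",cv2.resize(np.vstack([t["frame"][140:260,90:270],d["frame"][240:360,90:270]])[...,::-1],(450,600),interpolation=cv2.INTER_CUBIC))
E
```

```text
[0.57075892 0.30180691 0.16586706] [ 0.39576133  0.13184771 -0.4547656 ] 0.0011550090981168025
top plate 1531 ((557.3331298828125, 194.476806640625), (178.4822998046875, 157.3250274658203), 14.506158828735352) 0.04984290665935906
tilt [0.00015218 0.0217366  0.04562428]
tab 20 [0.56321027 0.28048419 0.08686277]
side plate 1044 ((513.0628051757812, 242.47898864746094), (171.73341369628906, 62.60120391845703), 48.6518669128418) 0.04839618859120129
tilt [ 0.05970161 -0.00802636  0.020229  ]
tab 56 [0.55740022 0.28575668 0.08257002]
```

View pics/s3.png

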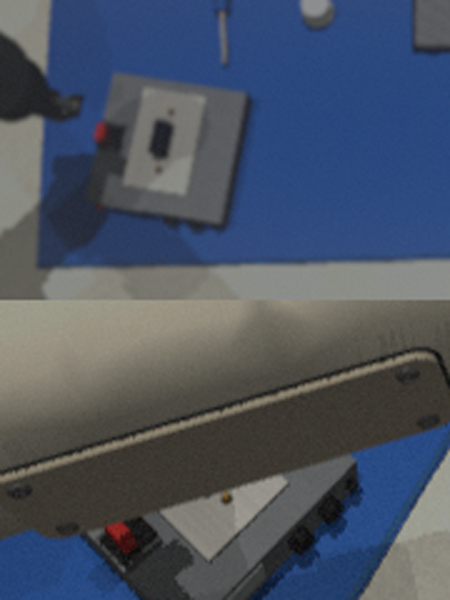

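Both holes show brass in the top view and the plate lies square on the case. The tab is at (100,132) in that crop and still open. Next I go behind it.

>>> {"method": "jog_arm", "body": {
  "plan": [0,0.8,0,0,1,0,0,0,0,1,0,0,-0.8,0,1,0,0,-0.8,0,1,0,0,-0.8,0,1,0,0,-0.8,0,1,0,0,-0.5,0,1,0,0,-0.2,0,1,0,0,0,0,1,0,0,0,0,1]
}}

```text
time: 15.5
tool_pos: [0.5719, 0.3202, 0.0706]
orientation: [0.996, -0.094, 0.001, -0.0]
force: [0.3, 0.2, 0.3]
gripper_width: 0.0
finger_force: 0.0
```

>>> {"method": "jog_arm", "body": {
  "plan": [-0.02,-0.12,0,0,1,-0.02,-0.12,0,0,1,-0.02,-0.12,0,0,1,-0.02,-0.12,0,0,1,-0.02,-0.12,0,0,1,-0.02,-0.12,0,0,1,-0.02,-0.12,0,0,1,-0.02,-0.12,0,0,1,-0.02,-0.12,0,0,1,-0.02,-0.12,0,0,1]
}}

```text
time: 16.5
tool_pos: [0.5662, 0.2899, 0.0696]
orientation: [0.996, -0.094, -0.0, -0.0]
force: [-1.5, 2.3, 1.2]
gripper_width: -0.0
finger_force: 0.9
```

>>> {"method": "jog_arm", "body": {
  "plan": [-0.02,-0.1,0,0,1,-0.02,-0.1,0,0,1,-0.02,-0.1,0,0,1,-0.02,-0.1,0,0,1,-0.02,-0.05,0,0,1,-0.01,-0.05,0,0,1,0,0,0,0,1,0,0,0,0,1,0,0,0,0,1,0,0,0,0,1]
}}

```text
time: 17.5
tool_pos: [0.5636, 0.2772, 0.0694]
orientation: [0.996, -0.094, -0.0, 0.0]
force: [-0.0, -0.5, -0.8]
gripper_width: -0.002
finger_force: 0.1
```

>>> {"method": "jog_arm", "body": {
  "plan": [-0.01,-0.04,0,0,1,-0.01,-0.04,0,0,1,0,-0.04,0,0,1,0,0,0,0,1,0,0,0,0,1,0,0,0,0,1,0,0,0,0,1,0,0,0,0,1,0,0,0,0,1,0,0,0,0,1]
}}

```text
time: 18.5
tool_pos: [0.5631, 0.2747, 0.0695]
orientation: [0.996, -0.094, 0.0, -0.0]
force: [1.0, 5.1, -1.7]
gripper_width: -0.001
finger_force: 2.3
```

>>> {"method": "jog_arm", "body": {
  "plan": [-0.01,-0.04,0,0,1,-0.01,-0.04,0,0,1,0,-0.04,0,0,1,0,0,0,0,1,0,0,0,0,1,0,0,0,0,1,0,0,0,0,1,0,0,0,0,1,0,0,0,0,1,0,0,0,0,1]
}}

```text
time: 19.5
tool_pos: [0.5631, 0.2745, 0.0697]
orientation: [0.996, -0.094, 0.001, -0.003]
force: [1.2, 12.2, -3.3]
gripper_width: -0.003
finger_force: 5.9
```

>>> {"method": "jog_arm", "body": {
  "plan": [0.05,0.2,0,0,1,0.05,0.4,0,0,1,0,0.4,0,0,1,0,0.4,0.4,0,1,0,0,0.8,0,1,0,0,0.9,0,1,0,0,0.9,0,1,0,0.4,0.9,0,1,0,0.8,0.6,0,1,0,0.8,0,0,1]
}}

```text
time: 20.5
tool_pos: [0.5664, 0.3577, 0.1864]
orientation: [0.996, -0.094, 0.002, -0.002]
force: [-0.3, 0.1, -0.5]
gripper_width: 0.002
finger_force: 0.0
```

```bash
python3 - <<'E'
from h import *
t=snap("top"); d=snap("side"); o=ctrl.get_obs(); print(o["tool_pos"],o["force"])
for n,q in(("top",t),("side",d)):
    P=pts(q);F=q["frame"].astype(int)
    r=(F[...,0]>2*F[...,1])&(F[...,0]>60)&(P[...,2]>.075)&(P[...,2]<.1); print(n,"tab",r.sum(),P[r].mean(0) if r.any() else 0)
    e=np.array([P[...,0]-.5551,P[...,1]-.2048]); ex=.982*e[0]-.187*e[1]; ey=.187*e[0]+.982*e[1]
    pl=(abs(ex)<.062)&(abs(ey)<.036)&~((abs(ex)<.03)&(abs(ey)<.02))&(abs(P[...,2]-.05)<.01)
    if n=="top": pl&=ey<.02
    ct=(abs(ex)<.08)&(ey<-.055)&(ey>-.085)&(abs(P[...,2]-.048)<.01)
    for k,m in(("plate",pl),("case",ct)):
        if m.sum()>30: A=np.c_[ex[m],ey[m],np.ones(m.sum())]; print(k,m.sum(),np.linalg.lstsq(A,P[m][:,2],rcond=None)[0].round(4))
cv2.imwrite("pics/s4.png",cv2.resize(np.vstack([t["frame"][140:260,90:270],d["frame"][240:360,90:270]])[...,::-1],(450,600),interpolation=cv2.INTER_CUBIC))
E
```

```text
[0.56487564 0.35883554 0.18279576] [-0.12976051 -0.99209253 -0.38442612]
top tab 23 [0.55764581 0.25357735 0.08517995]
plate 382 [0.0048 0.0037 0.0518]
case 415 [0.0074 0.0114 0.0487]
side tab 0 0
```

View pics/s4.png

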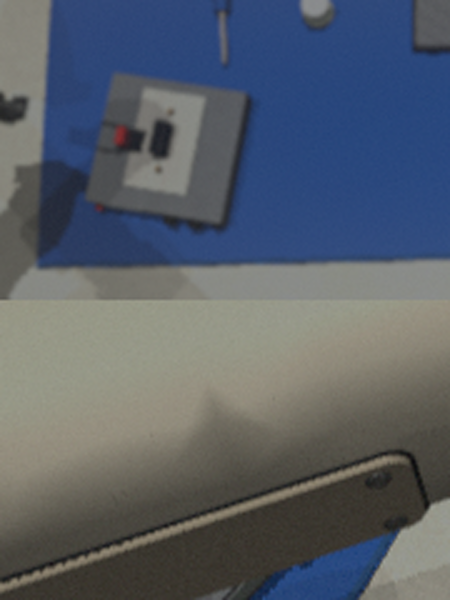

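The top view shows the tab moved about 28 mm to (122,138), against a firm stop. The plate is level, about 4 mm above the case top, and the fingers are clear.

```bash
python3 -c "
from workcell import ctrl
print(ctrl.hand_in())"
```

```text
the job is handed in; nothing more can be done
None
```

The cover is fitted flush over both studs, the latch is pushed to its end stop (about 28 mm by camera), the gripper is clear and nothing else was touched; I handed the job in at about 20.6 s, and it returned no verdict.

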